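# Seat the flange casting and snap the hold-down clamp shut

## Robot

A 6-joint arm with a two-finger parallel gripper is mounted at the origin on the work surface. World frame = base frame: x ahead of the robot, y to its left, z up, the work surface at z = 0. Lengths are in m, angles in rad, forces in N, time in s.
With the tool pointing down it reaches from about 0.35 to 0.85 m from the base axis. Payload 8.1 kg.
Tool frame: the origin (TCP) lies on the centre line of the jaws, within the pads' length; the fingertips stand robot.finger_overhang ahead of it and the grasp point (between the pads) lies 5 mm behind it (robot.finger_overhang is the distance from the TCP to the fingertips, in m); z points along the fingers, y is the direction in which the jaws open and shut (so a half turn about z gives the same grasp; the last joint's range is limited). The gripper opens to 93 mm and grips with 3 to 60 N. Pads are 15 mm wide; open, the fingers measure 128 mm over their backs; the gripper's body (75 mm by 188 mm) begins 65 mm behind the grasp point.
Start: joints at [-1.257, 0.13, 1.488, -0, 1.523, -0.085], TCP at [0.233, -0.553, 0.233] pointing down, gripper open.
Joint ranges: [-2.96, 2.96], [-0.89, 2.26], [0.02, 2.5], [-1.34, 4.48], [0, 2.73], [-2.66, 2.66]. Speed limits (rad/s): [2.39, 2.39, 2.79, 3.14, 3.14, 3.14].

## Interface

Orientations are given as a rotation vector (axis times angle).
In Python, from plant import robot gives the robot as it stands. The module is installed in compiled form; this text tells all that it offers.
- The arm moves only by the tool carry_out, never from a script. Its argument "commands" is a list that holds one entry, the list of rows, each a list of 4 numbers: the shift along the tool's x, y, z in cm, then the turn about the tool's z in degrees. In form: [[[tx, ty, tz, roll], ...]]. A call has 1 to 20 rows; each row shifts and turns the commanded pose from where the row before left it, along the tool's axes as they then stand; what a row does not reach is not made up. A row lasts 1/12 s, in which the tool goes at most 41.7 mm and 7.16 degrees, less where a joint would pass 70% of its speed; a pose out of reach is approached as far as the arm can. A call is refused whole if a number of a shift passes 4.17 or a number of a turn 7.16, either way. A call with a gripper value outside its range is refused whole. "claw" is the finger opening in cm, from 0 to 9.3, set as the call begins (left out, the last holds). The fingers move at their own pace and stop on an object; "grip_force" is the grip in N (left out, the last holds). Time passes only in rows, so rows that do not move let the fingers close. It gives the time, the measured TCP pose, the force and the opening at its end, in the units of the state.
- robot.read_state(): the state, without advancing time (a new reading comes with each control period).
- robot.read_camera(name): name is "scene" or "top"; returns the picture (480x640x3 uint8, red, green, blue); there is no depth.
- robot.camera_params(name): a dict with "mtx" (3x3 intrinsics, pixels), "dist_coeffs" ([k1, k2, p1, p2, k3] as OpenCV has them; the pictures are not rectified), "R" (3x3) and "t" (3): a world point X has camera coordinates R X + t. Camera axes: x right, y down, z forward; pixel columns grow to the right and rows downward; lengths in m; the calibration is good to about 2 mm. A picture is of the moment at which its call begins. camera_params takes no time and is no camera call.
- robot.close_job(): hands the job in, once; it reports no verdict.
The state is a dict: "t": time; "q": joint angles; "dq": joint speeds; "joint_torque": joint torques, N m; "tool_pos": TCP position; "orientation": TCP orientation; "force": force on the tool from outside, world axes, zero at the start; "wrist_torque": the same for the moment, N m; "opening": finger opening in m.
Only numpy, scipy, OpenCV 4.12 (cv2) and the standard library are available. Lean on these libraries where they do the work, as an engineer would, in place of code of your own. Each camera call takes 0.05 s, during which the arm holds its last target.

## Task

With a fingertip, push the aluminium flange casting along its guides in the fixture until it is fully home against the end stop. Then push the handle of the clamp over its dead point so that it snaps shut and holds the casting down. Do not pick the casting up or tip it over, and leave the loose parts around the fixture where they are.

Things in the scene. Friction and masses are not known exactly. Their poses are not given: they have to be found in the camera images.
- fixture: Aluminium plate 300 x 120 x 12 mm fixed on the bench, a clamp at one end, a slot with side guides at the other. Origin: on the bench (z=0) below the middle of the end stop's face. x axis points from clamp to the slot's open end, z up; plate spans x = -115 to 185 mm, slot floor z = 12 mm.
- stop_face (a point): Middle of the end stop's face, at x = 0, y = 0, z = 18 mm of the fixture's frame: a bar 76 mm wide, facing the fixture's +x. The two side guides run from x = 10 to 175 mm with inner faces at y = +-37 mm. Stop and guides rise to z = 24 mm.
- casting: Loose aluminium casting, 0.3 to 0.6 kg, flat in the slot: flange 90 (along x) x 70 x 12 mm with an upright pipe neck. Origin: centre of its underside; x axis along the slot, away from the stop, z up. Starts 22 to 48 mm short of the stop; home, the flange edge touches the stop and the origin is at x = 45 mm of the fixture's frame. Sliding takes 1 to 6 N.
- casting_neck (a point): Centre of the casting's open pipe neck (outer diameter 40, height 40 mm), half-way up, on its axis: 44 mm above the bench, 16 mm from the casting's origin along its +x (61 mm from the stop when home).
- clamp_pivot (a point): Middle of the clamp's pivot pin, at x = -30 mm, y = 0, z = 58 mm of the fixture's frame. The pin runs along the fixture's y axis between two cheeks, 30 mm wide over all, that reach to z = 68 mm.
- handle_end (a point): Point in the handle 120 mm from the pivot. The handle is a straight bar in the fixture's x-z plane, its outer 70 mm a black grip of 20 mm diameter with a domed end, 10 mm beyond this point. Open, it leans 0.88 rad from upright away from the casting (point 134 mm above the bench); locked, 0.20 rad towards it (176 mm).
- clamp_lever (a joint): Turn of the lever (handle plus hold-down arm with rubber foot), rad: 0 open, arm raised; about 1.08 locked, foot on the flange of a casting that is home; 1.18 with nothing under it. Grows as the handle is pushed towards the casting. A spring drives it away from its dead point near 0.65, back or on to lock; first push 7 N at the handle's end, then less. Arm reaches x = 35 mm of the fixture's frame.
- spare_flange: Bystander: loose round aluminium flange, 60 mm diameter, 45 mm high, standing on the bench; origin at the centre of its underside. Not to be disturbed.
- hose_coupling: Bystander: loose black rubber tube, 44 mm diameter, 50 mm high, standing on end; origin at the centre of its underside. Not to be disturbed.
- parts_carton: Bystander: loose small cardboard carton 70 x 50 x 35 mm; origin at the centre of its underside. Not to be disturbed.
Things that resemble listed ones, but are neither listed nor needed, are in the scene too. What is shaped like the casting but green or orange is not meant.

How it is judged:
By the outcome, as a careful person would: the job done as asked, in the order asked, and still so for the second after the job is handed in, with the robot touching nothing.
It also fails if it takes over 48 s, if anything falls off the work surface, if the arm or the gripper's body presses on something with over 40 N, if the wrist force passes 120 N, or if a joint passes its speed limit or range.

## Working session

There is one attempt and no reset: what is moved stays moved. The work goes in short steps, Python scripts to look and compute and a tool call to move; the robot and the scene stay as the last step left them, time stands still between calls to the robot, and variables do not carry over. Pictures are saved under pics/ and viewed, and the job is handed in when it is done.

Besides the shell and the picture viewer there is one more tool, called after "Request:" by a JSON object that holds its "method" and its "body", one argument or row to a line. carry_out: Moves the arm, as the interface text tells. Its arguments: {"type":"object","properties":{"commands":{"type":"array","items":{"type":"array","items":{"type":"array","items":{"type":"number"}}}},"claw":{"type":"number"},"grip_force":{"type":"number"}},"required":["commands"]}

```bash
mkdir -p pics; ls
python3 - <<'E'
from plant import robot
import cv2,numpy as np
print(robot.finger_overhang)
s=robot.read_state()
for k,v in s.items(): print(k,np.round(v,4))
for n in("scene","top"):
    im=robot.read_camera(n); cv2.imwrite(f"pics/{n}0.png",im[:,:,::-1]); p=robot.camera_params(n)
    for k,v in p.items(): print(k,np.round(v,4).tolist())
E
```

```text
pics
0.014
t 0.0
q [-1.2574  0.1311  1.4893  0.      1.523  -0.0854]
dq [-0.002  -0.     -0.0017 -0.0011 -0.0016 -0.001 ]
joint_torque [ 7.00000e-04 -5.59837e+01 -4.91761e+01  7.68000e-02  3.54000e-02
 -2.00000e-04]
tool_pos [ 0.2329 -0.5524  0.2316]
orientation [-3.0776e+00 -6.2200e-01  3.0000e-04]
force [ 0.2966  0.5244 -0.1898]
wrist_torque [ 0.0073 -0.0094 -0.0233]
opening 0.0932
mtx [[624.2395, 0.0, 317.9948], [0.0, 624.2395, 238.3924], [0.0, 0.0, 1.0]]
dist_coeffs [-0.0399, 0.0, 0.0, 0.0, 0.0]
R [[-0.8493, 0.5275, -0.0207], [0.3134, 0.4721, -0.824], [-0.4249, -0.7063, -0.5663]]
t [0.4675, -0.0992, 1.4]
mtx [[487.4335, 0.0, 313.827], [0.0, 487.4335, 233.5508], [0.0, 0.0, 1.0]]
dist_coeffs [-0.0121, 0.0, 0.0, 0.0, 0.0]
R [[0.0256, -0.9996, 0.0071], [-0.9928, -0.0262, -0.117], [0.1172, -0.0041, -0.9931]]
t [0.0154, 0.5502, 0.9453]
```

View pics/scene0.png

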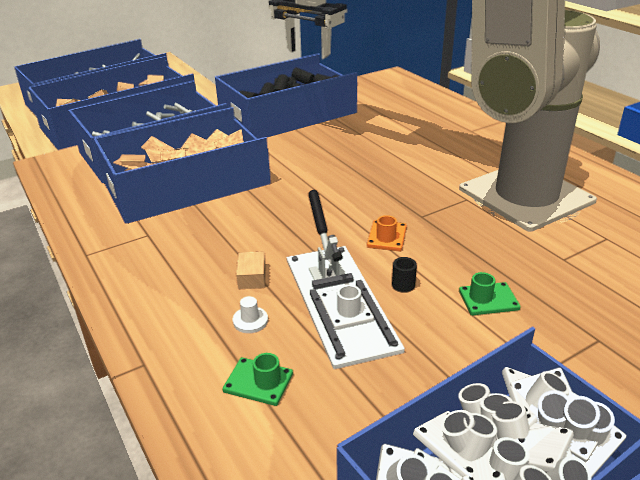

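View pics/top0.png

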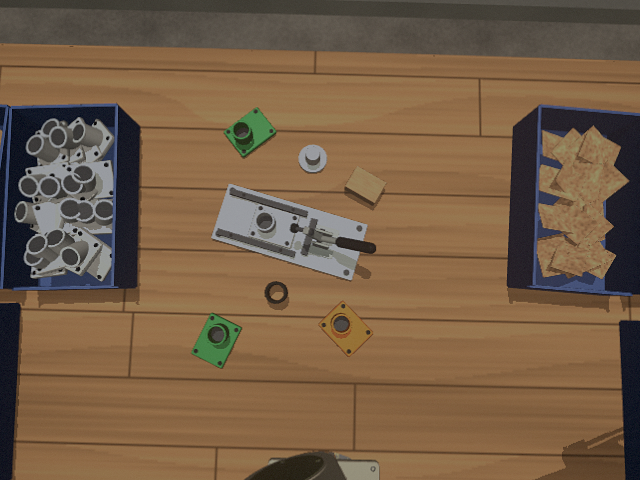

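The scene view shows the fixture at about (345,305), with the grey casting neck at (348,298) and the black handle at (316,210). The top view shows the plate corners near (230,185), (367,222), (351,280) and (212,238), the neck at (265,222) and the handle tip at (375,247). 

Casting-like candidates in the top view:
- green at (242,132) and (217,337)
- orange at (342,325)
- bare castings in the left bin
- grey one in the slot at (265,222)

Only the one in the slot fits. I'll confirm it in a crop and measure.

```bash
cat > h.py <<'E'
import numpy as np,cv2
from plant import robot
def ray(n,uv):
    p=robot.camera_params(n);R=np.array(p["R"]);t=np.array(p["t"])
    u=cv2.undistortPoints(np.array([[uv]],float),np.array(p["mtx"]),np.array(p["dist_coeffs"]))[0,0]
    c=-R.T@t; d=R.T@np.array([u[0],u[1],1]); return c,d/np.linalg.norm(d)
def onz(n,uv,z):
    c,d=ray(n,uv); return c+d*(z-c[2])/d[2]
def tri(uv1,uv2):
    c1,d1=ray("scene",uv1);c2,d2=ray("top",uv2)
    A=np.array([d1,-d2]).T; s=np.linalg.lstsq(A,c2-c1,rcond=None)[0]
    a=c1+d1*s[0];b=c2+d2*s[1]; return (a+b)/2,np.linalg.norm(a-b)
def proj(n,X):
    p=robot.camera_params(n)
    return cv2.projectPoints(np.array(X,float).reshape(-1,3),cv2.Rodrigues(np.array(p["R"]))[0],np.array(p["t"]),np.array(p["mtx"]),np.array(p["dist_coeffs"]))[0][:,0]
E
python3 - <<'E'
from h import *
t=cv2.imread("pics/top0.png"); s=cv2.imread("pics/scene0.png")
hsv=cv2.cvtColor(t,cv2.COLOR_BGR2HSV)
m=((hsv[...,1]<60)&(hsv[...,2]>100)).astype(np.uint8)*255
r=np.zeros_like(m); r[175:290,200:380]=m[175:290,200:380]
r=cv2.morphologyEx(r,cv2.MORPH_CLOSE,np.ones((5,5)))
cs,_=cv2.findContours(r,0,2); c=max(cs,key=cv2.contourArea)
rect=cv2.minAreaRect(c); print(rect); ap=cv2.approxPolyDP(cv2.convexHull(c),4,True)[:,0]; print(ap.tolist())
for p in ap: print(p,onz("top",p.astype(float),0.012).round(4))
cv2.imwrite("pics/tc.png",cv2.resize(t[170:295,200:390],None,fx=4,fy=4,interpolation=2))
cv2.imwrite("pics/sc.png",cv2.resize(s[180:370,270:420],None,fx=3,fy=3,interpolation=2))
E
```

```text
((289.1881103515625, 231.2064208984375), (147.02633666992188, 58.14004898071289), 16.69924545288086)
[[228, 184], [366, 224], [351, 279], [212, 238]]
[228 184] [0.6506 0.2099 0.012 ]
[366 224] [ 0.5746 -0.077   0.012 ]
[351 279] [ 0.4613 -0.0481  0.012 ]
[212 238] [0.5373 0.2373 0.012 ]
```

View pics/tc.png

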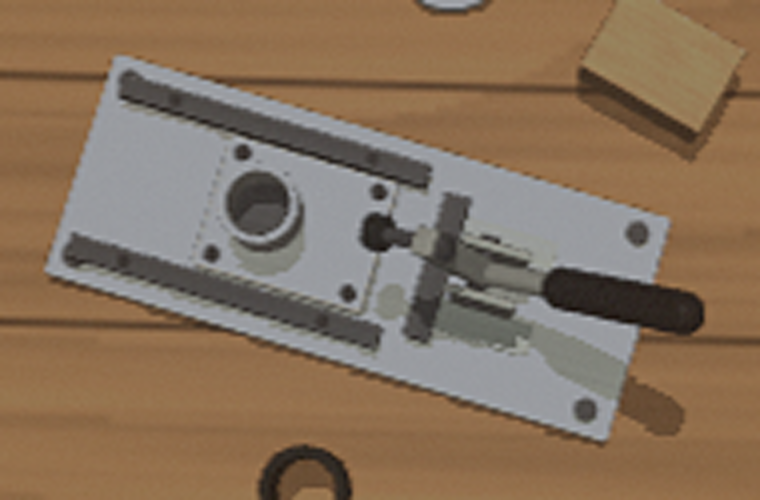

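View pics/sc.png

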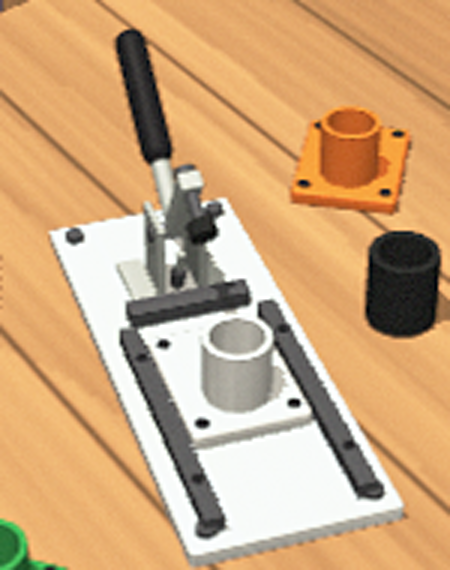

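The crops confirm it. The bare-metal casting sits between the dark guides, with its neck rim at about (265,222) in top and a gap to the stop. The clamp is open. Next I'll set up the fixture frame and cross-check the neck and handle against the known sizes.

```bash
cat >> h.py <<'E'
C=np.array([[.6506,.2099],[.5746,-.077],[.4613,-.0481],[.5373,.2373]])
ex=(C[0]+C[3]-C[1]-C[2]); ex/=np.linalg.norm(ex); ey=np.array([-ex[1],ex[0]])
O=C.mean(0)-0.035*ex
def F(x,y,z): return np.r_[O+ex*x+ey*y,z]
def toF(P): d=np.array(P)[:2]-O; return np.array([d@ex,d@ey,P[2]])
E
python3 - <<'E'
from h import *
print("O",O,"yaw",np.degrees(np.arctan2(ex[1],ex[0])))
t=cv2.imread("pics/top0.png"); s=cv2.imread("pics/scene0.png")
# black grip
for n,im,(x0,y0,x1,y1) in(("top",t,(325,225,385,262)),("scene",s,(300,185,335,238))):
    m=np.zeros(im.shape[:2],np.uint8); m[y0:y1,x0:x1]=(im[y0:y1,x0:x1].max(2)<60)
    cs,_=cv2.findContours(m,0,2);c=max(cs,key=cv2.contourArea);print(n,cv2.minAreaRect(c),cv2.contourArea(c))
# predictions from plate frame
names={"handle_end":F(-.030-.12*np.sin(.88),0,.058+.12*np.cos(.88)),"stop top mid":F(0,0,.024),"guide+ end":F(.175,.037,.024),"guide- end":F(.175,-.037,.024)}
for n in("top","scene"):
    for k,v in names.items(): print(n,k,proj(n,v)[0].round(1))
    im=(t if n=="top" else s).copy()
# neck rim
print("neck top on z=64: ",toF(onz("top",(265.5,222),.064)), toF(onz("scene",(349,291.5),.064)))
for v in [(191,272),(225,307),(249,243)]: pass
# flange near/far edge in top crop: stop-side edge mid approx ((398,182)+(362,314))/2 ; open side ((225,135)+(193,265))/2
for nm,a,b in(("stop side",(398,182),(362,314)),("open side",(228,133),(193,265))):
    p=(np.add(a,b)/2)/4+[200,170]-.375; print(nm,p,toF(onz("top",p,.024)))
print(toF(tri((349,291.5),(265.5,222))[0]),tri((349,291.5),(265.5,222))[1])
E
```

```text
O [0.54696566 0.04669777] yaw 75.12592532885473
top ((355.3269348144531, 244.86538696289062), (40.596038818359375, 10.198038101196289), 11.309932708740234) 352.5
scene ((317.2059020996094, 211.32351684570312), (43.89894104003906, 9.45888900756836), 75.96376037597656) 360.5
top handle_end [370.3 247.2]
top stop top mid [305.3 235.1]
top guide+ end [217.2 228.3]
top guide- end [228.2 193.8]
scene handle_end [312.1 193.9]
scene stop top mid [333.1 279.9]
scene guide+ end [389.4 340.1]
scene guide- end [345.4 350.5]
neck top on z=64:  [0.07987755 0.00155304 0.064     ] [ 0.0859567  -0.00021377  0.064     ]
stop side [294.625 231.625] [ 0.02279565 -0.00066578  0.024     ]
open side [252.25  219.375] [ 0.11238307 -0.00040525  0.024     ]
[0.08058682 0.00135755 0.05944568] 0.0006562126914016309
```

```bash
cat >> h.py <<'E'
def rep():
    s=robot.read_state(); R=cv2.Rodrigues(np.array(s["orientation"]))[0]
    yaw=np.degrees(np.arctan2(R[1,0],R[0,0]))
    f=np.array(s["force"]); print("t",round(s["t"],2),"fix cm",(toF(s["tool_pos"])*100).round(2),"yaw",round(yaw,2),"need roll",round(-(75.13-yaw),2),"toolz",R[:,2].round(3),"Ffix",np.round([f[:2]@ex,f[:2]@ey,f[2]],1),"open",round(s["opening"],4))
E
python3 -c "
from h import *
rep()"
```

```text
t 0.1 fix cm [-65.97  14.98  23.17] yaw 22.85 need roll -52.28 toolz [-0.001  0.002 -1.   ] Ffix [-0.1  0.4 -0.3] open 0.0934
```

Request:
{"method": "carry_out", "body": {
  "commands": [
    [[0,0,0,-7],[0,0,0,-7],[0,0,0,-7],[0,0,0,-7],[0,0,0,-7],[0,0,0,-7],[0,0,0,-7],[0,0,0,-3.3],[0,0,0,0]]
  ],
  "claw": 0,
  "grip_force": 20
}}

```text
t: 0.85
tool_pos: [0.2329, -0.5526, 0.2321]
orientation: [-2.486, -1.919, -0.001]
force: [0.3, 0.6, 0.5]
opening: 0.0379
```

```bash
python3 -c "
from h import *
rep()"
```

```text
t 0.85 fix cm [-65.99  14.97  23.21] yaw 75.31 need roll 0.18 toolz [-0.     0.001 -1.   ] Ffix [ 0.7 -0.1  0.5] open 0.0379
```

Request:
{"method": "carry_out", "body": {
  "commands": [
    [[3.9,0.75,0,0],[3.9,0.75,0,0],[3.9,0.75,0,0],[3.9,0.75,0,0],[3.9,0.75,0,0],[3.9,0.75,0,0],[3.9,0.75,0,0],[3.9,0.75,0,0],[3.9,0.75,0,0],[3.9,0.75,0,0],[3.9,0.75,0,0],[3.9,0.75,0,0],[3.9,0.75,0,0],[3.9,0.75,0,0],[3.9,0.75,0,0],[3.9,0.75,0,0],[3.9,0.75,0,0],[3.9,0.75,0,0],[3.9,0.75,0,0],[3.9,0.75,0,0]]
  ]
}}

```text
t: 2.52
tool_pos: [0.5782, 0.1647, 0.2323]
orientation: [-2.492, -1.913, 0.0]
force: [0.7, -0.7, 0.2]
opening: 0.0004
```

```bash
python3 -c "
from h import *
rep()"
```

```text
t 2.52 fix cm [12.2   0.   23.23] yaw 75.0 need roll -0.13 toolz [-0. -0. -1.] Ffix [-0.4 -0.9  0.2] open 0.0004
```

Request:
{"method": "carry_out", "body": {
  "commands": [
    [[2,0,0,0],[2,0,0,0],[0,0,3,0],[0,0,3,0],[0,0,3,0],[0,0,3,0],[0,0,2,0],[0,0,2,0],[0,0,1,0],[0,0,0.5,0],[0,0,0,0],[0,0,0,0]]
  ]
}}

```text
t: 3.52
tool_pos: [0.5888, 0.2014, 0.0586]
orientation: [2.49, 1.915, 0.002]
force: [-0.0, -0.2, 0.5]
opening: 0.0005
```

Run:
```python
from h import *
rep()
for n in("scene","top"):
    im=robot.read_camera(n)[:,:,::-1]
    c=im[200:380,250:450] if n=="scene" else im[150:300,190:390]
    cv2.imwrite(f"pics/{n}1.png",cv2.resize(c,None,fx=3,fy=3,interpolation=2))
```

```text
t 3.52 fix cm [16.02 -0.07  5.86] yaw 75.11 need roll -0.02 toolz [ 0.001  0.    -1.   ] Ffix [-0.2 -0.1  0.5] open 0.0005
```

View pics/scene1.png

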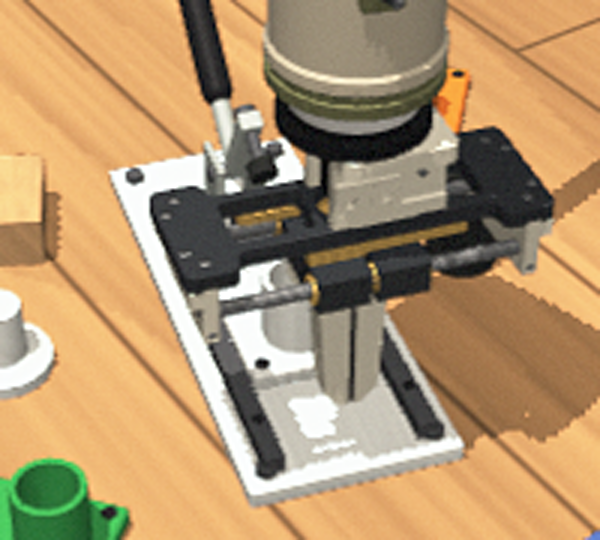

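The closed fingertips stand in the slot, centred between the guides behind the casting, at crop (345,395). I'll lower them to flange-edge height and then push slowly.

Request:
{"method": "carry_out", "body": {
  "commands": [
    [[0,0,1,0],[0,0,1,0],[0,0,0.7,0],[0,0,0,0],[0,0,0,0]]
  ]
}}

```text
t: 4.03
tool_pos: [0.5872, 0.201, 0.0293]
orientation: [-2.489, -1.915, 0.003]
force: [0.2, 0.2, 0.2]
opening: 0.0006
```

Request:
{"method": "carry_out", "body": {
  "commands": [
    [[-0.6,0,0,0],[-0.6,0,0,0],[-0.6,0,0,0],[-0.6,0,0,0],[-0.4,0,0,0],[-0.4,0,0,0],[-0.4,0,0,0],[-0.4,0,0,0],[-0.2,0,0,0],[0,0,0,0]]
  ]
}}

```text
t: 4.87
tool_pos: [0.5775, 0.1605, 0.0308]
orientation: [2.49, 1.915, 0.001]
force: [0.2, 0.4, 1.4]
opening: 0.0001
```

```bash
python3 -c "
from h import *
rep()"
```

```text
t 4.87 fix cm [11.78 -0.03  3.08] yaw 75.14 need roll 0.01 toolz [ 0.  0. -1.] Ffix [ 0.4 -0.1  1.4] open 0.0001
```

Request:
{"method": "carry_out", "body": {
  "commands": [
    [[-0.2,0,0,0],[-0.2,0,0,0],[-0.2,0,0,0],[-0.2,0,0,0],[-0.2,0,0,0],[-0.2,0,0,0]]
  ]
}}

```text
t: 5.37
tool_pos: [0.5745, 0.1491, 0.0308]
orientation: [2.49, 1.916, 0.001]
force: [1.6, 4.7, 0.6]
opening: 0.0006
```

Request:
{"method": "carry_out", "body": {
  "commands": [
    [[-0.15,0,0,0],[-0.15,0,0,0],[-0.15,0,0,0],[-0.1,0,0,0]]
  ]
}}

```text
t: 5.7
tool_pos: [0.573, 0.1436, 0.0308]
orientation: [2.49, 1.916, 0.001]
force: [0.6, 5.7, 0.0]
opening: 0.0001
```

Request:
{"method": "carry_out", "body": {
  "commands": [
    [[-0.1,0,0,0],[-0.1,0,0,0]]
  ]
}}

```text
t: 5.87
tool_pos: [0.5732, 0.1427, 0.0309]
orientation: [-2.49, -1.916, -0.004]
force: [7.3, 11.9, -2.5]
opening: 0.0007
```

```bash
python3 -c "
from h import *
rep()"
```

```text
t 5.87 fix cm [ 9.95 -0.07  3.09] yaw 75.15 need roll 0.02 toolz [ 0.002  0.002 -1.   ] Ffix [13.4 -4.  -2.5] open 0.0007
```

Request:
{"method": "carry_out", "body": {
  "commands": [
    [[-0.1,0,0,0],[0,0,0,0],[0,0,0,0]]
  ]
}}

```text
t: 6.12
tool_pos: [0.5734, 0.1425, 0.0311]
orientation: [-2.489, -1.916, -0.007]
force: [6.8, 12.6, -2.7]
opening: 0.0003
```

Run:
```python
from h import *
rep()
im=robot.read_camera("scene")[:,:,::-1]
cv2.imwrite("pics/s2.png",cv2.resize(im[200:380,250:450],None,fx=3.3,fy=3.3,interpolation=2))
```

```text
t 6.12 fix cm [ 9.94 -0.09  3.11] yaw 75.16 need roll 0.03 toolz [ 0.003  0.003 -1.   ] Ffix [13.9 -3.3 -2.7] open 0.0003
```

View pics/s2.png

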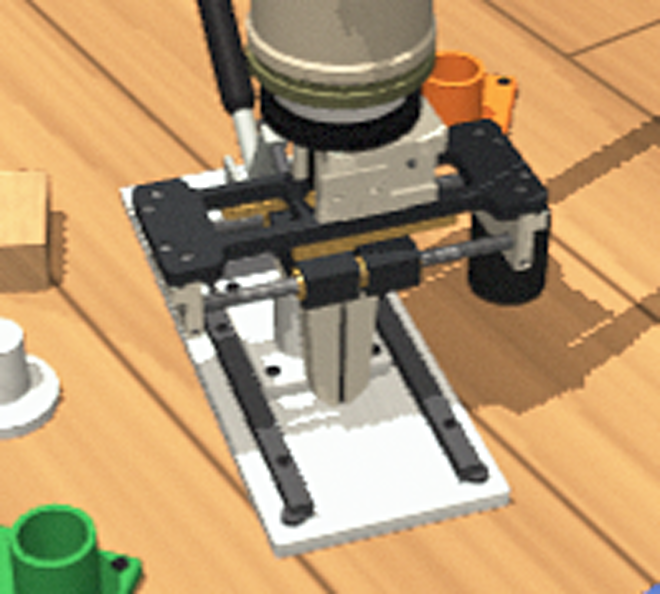

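The fingertip force levels at about 14 N with no further motion at x≈99 mm, which fits the stop. However, the gripper's side bracket appears close to the hose coupling in the picture, so I'll check that geometry.

Run:
```python
from h import *
s=robot.read_state(); print(np.round(s["wrist_torque"],2))
print("coupling top",toF(onz("top",(276.,292.),.05)), "scene", toF(onz("scene",(404.5,263),.05)))
im=robot.read_camera("top")[:,:,::-1]
cv2.imwrite("pics/t2.png",cv2.resize(im[150:350,190:390],None,fx=3,fy=3,interpolation=2))
# bracket: ray from scene px intersect plane fixture y=+0.094
for px in((250+525/3.3,200+268/3.3),(250+525/3.3,200+225/3.3)):
  c,d=ray("scene",px)
  for Y in(.07,.08,.094):
    k=(Y-((c[:2]-O)@ey))/(d[:2]@ey); print(Y,toF(c+k*d))
```

```text
[ 2.27 -1.19  0.03]
coupling top [0.02203893 0.12545825 0.05      ] scene [0.02576823 0.12600789 0.05      ]
0.07 [0.16143942 0.07       0.12475206]
0.08 [0.14146586 0.08       0.1071986 ]
0.094 [0.11350288 0.094      0.08262377]
0.07 [0.15798672 0.07       0.14723638]
0.08 [0.13791146 0.08       0.13034516]
0.094 [0.1098061  0.094      0.10669746]
```

View pics/t2.png

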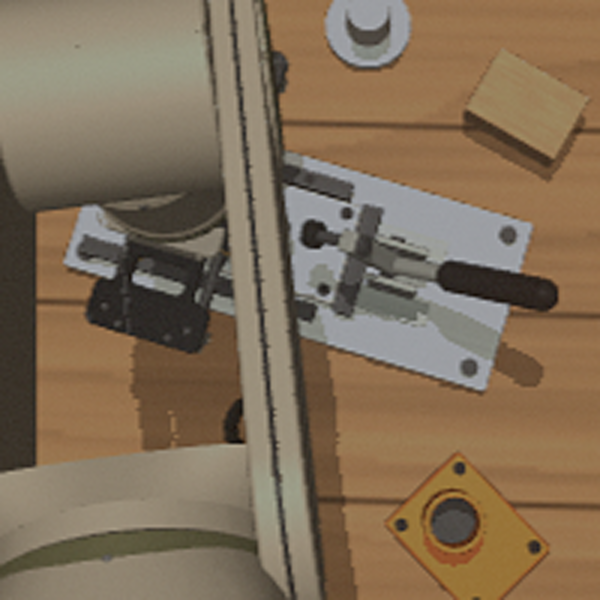

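The bracket clears the coupling: it is about 80 mm high and 30 mm or more away, and the wrist moment matches a force at the fingertip. I'll back off, lift to look, and check the seating.

Request:
{"method": "carry_out", "body": {
  "commands": [
    [[0.5,0,0,0],[1.0,0,0,0],[2,0,0,0],[2,0,-2,0],[0,0,-4,0],[0,0,-4,0],[0,0,-4,0],[0,0,-4,0],[0,0,-4,0],[4,0,0,0],[4,0,0,0],[4,0,0,0],[0,0,0,0]]
  ]
}}

```text
t: 7.3
tool_pos: [0.6163, 0.3158, 0.2478]
orientation: [-2.485, -1.919, 0.004]
force: [1.1, -0.0, -1.5]
opening: 0.0008
```

Run:
```python
from h import *
rep()
a=robot.read_camera("scene")[:,:,::-1]
b=robot.read_camera("top")[:,:,::-1]; cv2.imwrite("pics/s3f.png",a);cv2.imwrite("pics/t3f.png",b)
A=cv2.resize(a[230:370,280:415],None,fx=4,fy=4,interpolation=2)
cv2.imwrite("pics/s3.png",A)
cv2.imwrite("pics/t3.png",cv2.resize(b[170:295,200:390],None,fx=4,fy=4,interpolation=2))
```

```text
t 7.3 fix cm [27.78  0.21 24.78] yaw 75.36 need roll 0.23 toolz [-0.003  0.    -1.   ] Ffix [ 0.3 -1.1 -1.5] open 0.0008
```

View pics/s3.png

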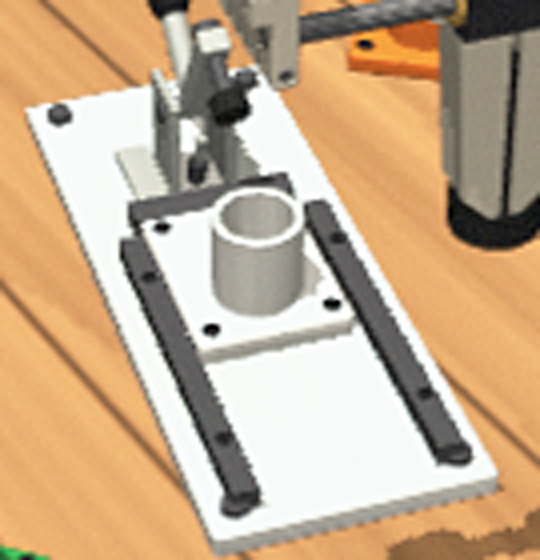

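View pics/t3.png

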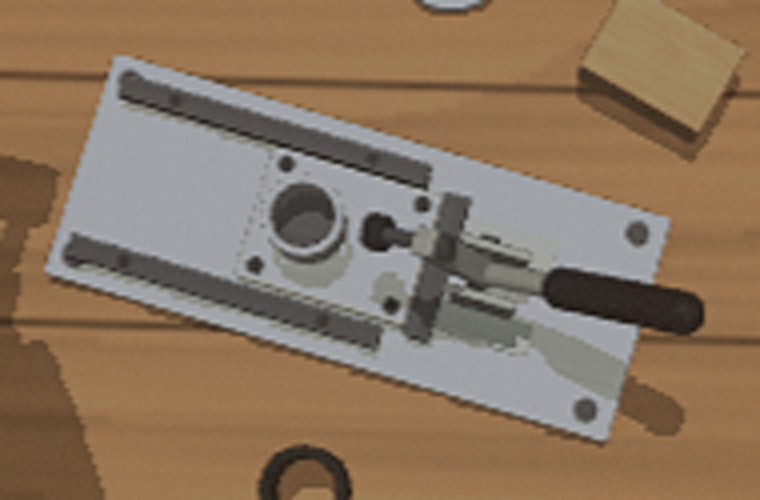

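The casting is home. In the scene crop its edge meets the stop bar at (210,205), and in top the open edge has moved about 24 mm, which matches the measured 23 mm gap. Bystanders are unmoved. Next I'll go behind the handle.

Request:
{"method": "carry_out", "body": {
  "commands": [
    [[-3.8,0,0,0],[-3.8,0,0,0],[-3.8,0,0,0],[-3.8,0,0,0],[-3.8,0,0,0],[-3.8,0,0,0],[-3.8,0,0,0],[-3.8,0,0,0],[-3.8,0,0,0],[-3.8,0,0,0],[-3.8,0,0,0],[-3.8,0,0,0],[0,0,0,0],[0,0,0,0]]
  ]
}}

```text
t: 8.57
tool_pos: [0.4987, -0.1334, 0.2508]
orientation: [2.495, 1.909, -0.001]
force: [0.4, 0.4, 0.0]
opening: 0.0003
```

```bash
python3 -c "
from h import *
rep()"
```

```text
t 8.57 fix cm [-18.65   0.04  25.08] yaw 74.83 need roll -0.3 toolz [-0.    -0.001 -1.   ] Ffix [ 0.5 -0.2  0. ] open 0.0003
```

Request:
{"method": "carry_out", "body": {
  "commands": [
    [[0,0,3,0],[0,0,3,0],[0,0,3,0],[0,0,2,0],[0,0,0.5,0],[0,0,0,0],[0,0,0,0]]
  ]
}}

```text
t: 9.15
tool_pos: [0.5006, -0.1304, 0.1367]
orientation: [2.489, 1.916, 0.001]
force: [1.2, 0.1, 0.7]
opening: 0.0005
```

Request:
{"method": "carry_out", "body": {
  "commands": [
    [[1,0,0,0],[1,0,0,0],[1,0,0,0],[0.5,0,0,0],[0,0,0,0]]
  ]
}}

```text
t: 9.57
tool_pos: [0.5098, -0.0954, 0.1362]
orientation: [2.488, 1.918, 0.001]
force: [-0.7, -0.4, 0.2]
opening: 0.0008
```

Run:
```python
from h import *
rep()
a=robot.read_camera("scene")[:,:,::-1]
cv2.imwrite("pics/s4.png",cv2.resize(a[120:330,250:430],None,fx=2.8,fy=2.8,interpolation=2))
```

```text
t 9.57 fix cm [-14.69  -0.05  13.62] yaw 75.25 need roll 0.12 toolz [ 0.001  0.    -1.   ] Ffix [-0.6  0.6  0.2] open 0.0008
```

View pics/s4.png

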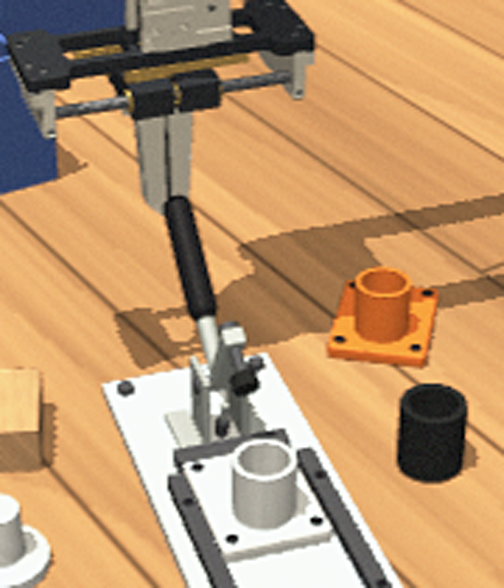

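The closed fingertips are centred right behind the grip's end, at crop (170,200). I'll push along the handle's arc.

Request:
{"method": "carry_out", "body": {
  "commands": [
    [[0.4,0,0,0],[0.4,0,0,0],[0.3,0,-0.3,0],[0.3,0,-0.3,0],[0.4,0,-0.4,0],[0.4,0,-0.4,0]]
  ]
}}

```text
t: 10.12
tool_pos: [0.5132, -0.0809, 0.1511]
orientation: [2.487, 1.91, -0.014]
force: [-17.9, -26.9, 17.9]
opening: 0.0004
```

```bash
python3 -c "
from h import *
rep()"
```

```text
t 10.12 fix cm [-1.320e+01 -1.000e-02  1.511e+01] yaw 75.04 need roll -0.09 toolz [-0.004 -0.01  -1.   ] Ffix [-30.6  10.4  17.9] open 0.0004
```

Forces are higher than the stated 7 N, with an upward part. I'll stop and look.

Run:
```python
from h import *
rep()
a=robot.read_camera("scene")[:,:,::-1]
b=robot.read_camera("top")[:,:,::-1]
A=cv2.resize(a[150:280,270:370],None,fx=4,fy=4,interpolation=2)
B=cv2.resize(b[190:290,290:400],None,fx=4,fy=4,interpolation=2)
A=A[:400+120]; B=cv2.copyMakeBorder(B,0,A.shape[0]-B.shape[0],0,0,0)
cv2.imwrite("pics/s5.png",cv2.resize(np.hstack([A,B]),None,fx=.94,fy=.94))
```

```text
t 10.12 fix cm [-1.320e+01 -1.000e-02  1.511e+01] yaw 75.04 need roll -0.09 toolz [-0.004 -0.01  -1.   ] Ffix [-30.6  10.4  17.9] open 0.0004
```

View pics/s5.png

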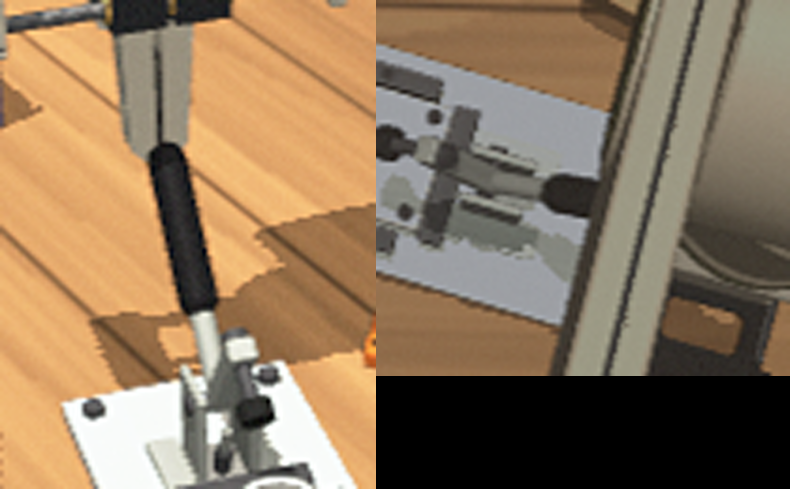

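The fingers rose too early and sit on the upper dome at (165,150), and the handle hasn't turned. I'll back off, go lower, and push flat first.

Request:
{"method": "carry_out", "body": {
  "commands": [
    [[-0.6,0,0,0],[-0.8,0,0,0],[-0.8,0,1,0],[0,0,1,0],[0,0,0.6,0],[0,0,0,0],[0,0,0,0]]
  ]
}}

```text
t: 10.8
tool_pos: [0.5083, -0.0962, 0.1223]
orientation: [-2.488, -1.915, 0.002]
force: [-0.5, -0.2, -0.6]
opening: 0.0004
```

```bash
python3 -c "
from h import *
rep()"
```

```text
t 10.8 fix cm [-14.8    0.07  12.23] yaw 75.17 need roll 0.04 toolz [-0.002  0.001 -1.   ] Ffix [-0.4  0.4 -0.6] open 0.0004
```

Request:
{"method": "carry_out", "body": {
  "commands": [
    [[0.3,0,0,0],[0.3,0,0,0],[0.2,0,0,0],[0.2,0,0,0],[0.2,0,0,0],[0.2,0,0,0]]
  ]
}}

```text
t: 11.3
tool_pos: [0.5121, -0.088, 0.1254]
orientation: [2.485, 1.911, -0.01]
force: [-15.6, -28.3, 16.1]
opening: 0.0006
```

```bash
python3 -c "
from h import *
rep()"
```

```text
t 11.3 fix cm [-13.91  -0.08  12.54] yaw 75.12 need roll -0.01 toolz [-0.001 -0.009 -1.   ] Ffix [-31.3   7.8  16.1] open 0.0006
```

31 N at this lean mostly goes into the bar, and friction is holding the grip down (net tangential about 7 N). There are 23 mm of finger below the contact point, so I'll lift while pressing so that friction helps.

Request:
{"method": "carry_out", "body": {
  "commands": [
    [[0,0,-0.3,0],[0,0,-0.3,0],[0.1,0,-0.3,0],[0.2,0,-0.2,0]]
  ]
}}

```text
t: 11.63
tool_pos: [0.5123, -0.0862, 0.137]
orientation: [2.485, 1.91, -0.013]
force: [-21.3, -32.7, 22.7]
opening: 0.0003
```

Run:
```python
from h import *
rep()
a=robot.read_camera("scene")[:,:,::-1]
cv2.imwrite("pics/s6.png",cv2.resize(a[150:280,270:370],None,fx=4,fy=4,interpolation=2))
```

```text
t 11.63 fix cm [-13.73  -0.06  13.7 ] yaw 75.09 need roll -0.04 toolz [-0.002 -0.011 -1.   ] Ffix [-37.1  12.2  22.7] open 0.0003
```

View pics/s6.png

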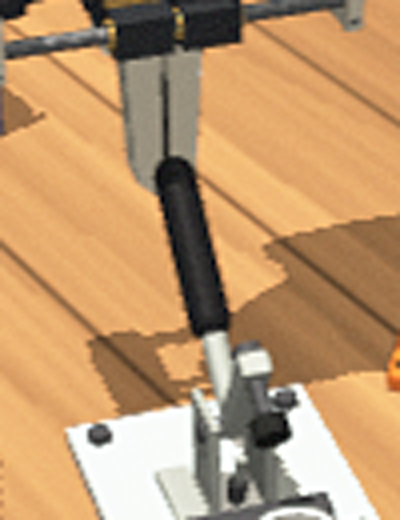

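The force direction suggests an inclined contact. I'll check where the fingertip and handle really are by projecting both into this picture.

Run:
```python
from h import *
c=lambda X:((proj("scene",X)[0]-[270,150])*4).round(0)
for dz in(0,.014,):
  for y in(-.0175,0,.0175):
    for dx in(-.0075,.0075): print("tip",dz,y,dx,c(F(-.1373+dx,y,.137-dz)))
for a in(-.95,-.88,-.8,-.7):
    P=lambda r:F(-.03+r*np.sin(a),0,.058+r*np.cos(a)); print(a,"pt120",c(P(.12)),"end",c(P(.13)),"grip start",c(P(.06)))
s=robot.read_state();print(np.round(s["wrist_torque"],2),np.round(s["force"],1))
```

```text
tip 0 -0.0175 -0.0075 [119. 154.]
tip 0 -0.0175 0.0075 [128. 170.]
tip 0 0 -0.0075 [155. 148.]
tip 0 0 0.0075 [164. 163.]
tip 0 0.0175 -0.0075 [190. 142.]
tip 0 0.0175 0.0075 [200. 157.]
tip 0.014 -0.0175 -0.0075 [120. 180.]
tip 0.014 -0.0175 0.0075 [129. 196.]
tip 0.014 0 -0.0075 [156. 174.]
tip 0.014 0 0.0075 [165. 189.]
tip 0.014 0.0175 -0.0075 [191. 168.]
tip 0.014 0.0175 0.0075 [200. 183.]
-0.95 pt120 [166. 183.] end [160. 164.] grip start [198. 300.]
-0.88 pt120 [168. 176.] end [163. 156.] grip start [199. 297.]
-0.8 pt120 [172. 169.] end [167. 148.] grip start [201. 294.]
-0.7 pt120 [177. 163.] end [173. 141.] grip start [204. 291.]
[-5.77  4.28  0.26] [-25.2 -35.4  22.9]
```

Run:
```python
from h import *
def onY(n,px,Y=0):
    c,d=ray(n,px); k=(Y-((c[:2]-O)@ey))/(d[:2]@ey); return toF(c+k*d)
g=lambda x,y:(270+x/4,150+y/4)
for nm,p in(("dome top",(172,157)),("dome ctr",(173,176)),("grip bottom mid",(212,325)),("rod/cheek",(222,385))): print(nm,onY("scene",g(*p))*1e3)
t=cv2.imread("pics/t3f.png"); m=np.zeros(t.shape[:2],np.uint8); m[225:262,325:385]=t[225:262,325:385].max(2)<60
cs,_=cv2.findContours(m,0,2);c=max(cs,key=cv2.contourArea)[:,0];print(c.min(0),c.max(0))
# handle triangulation: dome centre, grip start in both
b=cv2.boxPoints(cv2.minAreaRect(c));print(b)
# top grip axis endpoints
i=c[c[:,0].argmax()].astype(float); j=np.array(c[c[:,0]<c[:,0].min()+2].mean(0))
print(i,j)
P,e=tri((270+173/4,150+160/4),tuple(i-[1,0])); print("end tri",toF(P)*1e3,e)
P,e=tri((270+212/4,150+327/4),tuple(j)); print("start tri",toF(P)*1e3,e)
for a in(-.88,):
  for r in(.06,.12,.13): print(r,proj("top",F(-.03+r*np.sin(a),0,.058+r*np.cos(a))))
```

```text
dome top [-1.15472645e+02  8.32667268e-14  1.48302373e+02]
dome ctr [-1.14715559e+02  3.46944695e-14  1.38661064e+02]
grip bottom mid [-5.71282853e+01 -2.42861287e-14  9.28195928e+01]
rod/cheek [-4.32517163e+01  3.64291930e-14  6.89446789e+01]
[335 237] [375 253]
[[334.4231  245.88461]
 [336.4231  235.88461]
 [376.23077 243.84616]
 [374.23077 253.84616]]
[375. 250.] [335.75 242.  ]
end tri [-129.52248197    3.86749888  138.37841869] 0.0010500009833032914
start tri [-61.80746999   2.36404773  88.1130231 ] 0.0018865612199023354
0.06 [[344.04375072 242.12439442]]
0.12 [[370.33547502 247.24697129]]
0.13 [[374.94757576 248.14555473]]
```

Run:
```python
from h import *
def onY(n,px,Y=0.0035):
    c,d=ray(n,px); k=(Y-((c[:2]-O)@ey))/(d[:2]@ey); return toF(c+k*d)*1e3
s0=cv2.imread("pics/scene0.png"); s1=robot.read_camera("scene")[:,:,::-1].copy(); rep()
for im in(s0,s1):
    m=np.zeros(im.shape[:2],np.uint8); m[186:238,300:335]=im[186:238,300:335].max(2)<60
    cs,_=cv2.findContours(m,0,2);c=max(cs,key=cv2.contourArea)
    print(cv2.minAreaRect(c),c[:,0].min(0),c[:,0].max(0))
    p=c[:,0]; tp=p[p[:,1]<=p[:,1].min()+1].mean(0); bt=p[p[:,1]>=p[:,1].max()-1].mean(0); print(tp,bt,onY("scene",tp),onY("scene",bt))
v=np.hstack([cv2.resize(x[180:250,290:340],None,fx=7,fy=7,interpolation=2) for x in(s0,s1)])
cv2.imwrite("pics/cmp.png",v)
```

```text
t 11.73 fix cm [-13.89  -0.07  13.79] yaw 75.07 need roll -0.06 toolz [-0.003 -0.014 -1.   ] Ffix [-43.4  14.8  30.3] open 0.0005
((317.2059020996094, 211.32351684570312), (43.89894104003906, 9.45888900756836), 75.96376037597656) [309 190] [326 233]
[312.  190.5] [321.         232.33333333] [-135.00234186    3.5         134.28525832] [-81.79894231   3.5         73.96789493]
((316.883544921875, 209.38034057617188), (48.2127799987793, 9.676912307739258), 76.75948333740234) [309 186] [326 233]
[311. 186.] [321.71428571 232.28571429] [-140.99346848    3.5         140.70692982] [-77.15010948   3.5         77.03911049]
```

View pics/cmp.png

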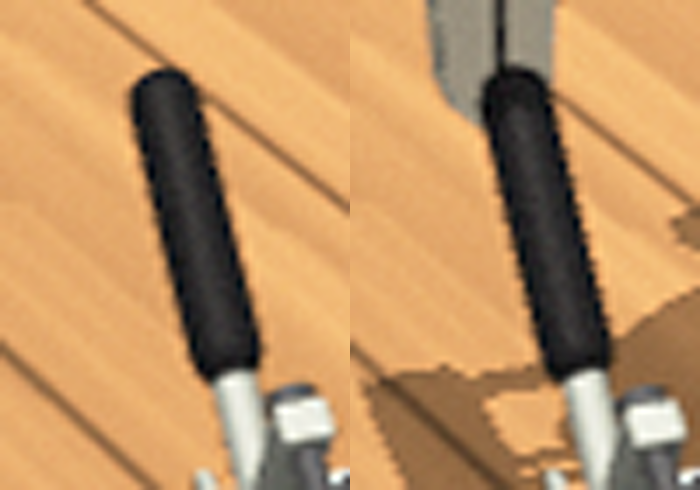

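The tip seems to be tapered and friction holds the grip. I'll back off, start lower so the straight part of the finger meets the dome, touch lightly, and then rise faster than the grip's end does, so friction helps turn it.

Request:
{"method": "carry_out", "body": {
  "commands": [
    [[-0.8,0,0,0],[-0.8,0,0,0],[-0.4,-0.3,1,0],[0,0,1,0],[0,0,0.6,0],[0,0,0,0],[0,0,0,0]]
  ]
}}

```text
t: 12.32
tool_pos: [0.5047, -0.0983, 0.1073]
orientation: [-2.488, -1.915, 0.002]
force: [0.1, -0.2, -1.0]
opening: 0.0002
```

Run:
```python
from h import *
rep()
a=robot.read_camera("scene")[:,:,::-1]
cv2.imwrite("pics/s7.png",cv2.resize(a[110:260,250:400],None,fx=4,fy=4,interpolation=2))
```

```text
t 12.32 fix cm [-15.1    0.37  10.73] yaw 75.18 need roll 0.05 toolz [-0.002  0.001 -1.   ] Ffix [-0.2 -0.1 -1. ] open 0.0002
```

View pics/s7.png

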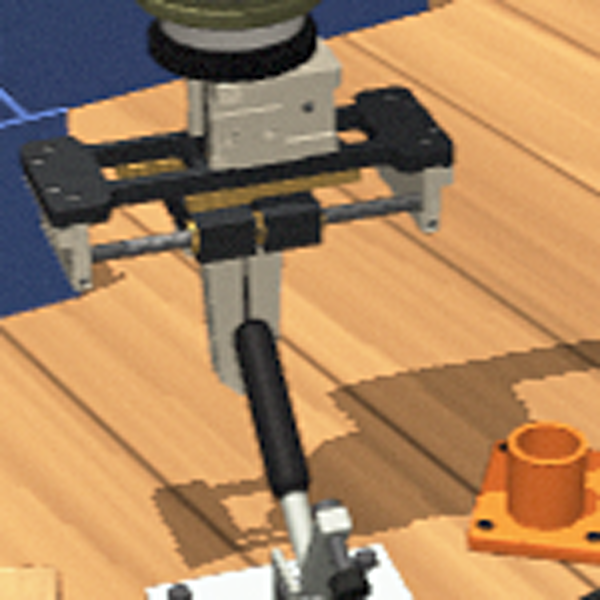

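The finger's straight part is now behind the dome, at crop (255,330). I'll touch and then rise.

Request:
{"method": "carry_out", "body": {
  "commands": [
    [[0.5,0,0,0],[0.5,0,0,0],[0.2,0,0,0],[0.2,0,-0.4,0],[0.2,0,-0.4,0],[0.2,0,-0.4,0]]
  ]
}}

```text
t: 12.87
tool_pos: [0.5094, -0.0819, 0.1202]
orientation: [-2.49, -1.916, 0.003]
force: [-0.8, -5.0, -4.6]
opening: 0.0003
```

```bash
python3 -c "
from h import *
rep()"
```

```text
t 12.87 fix cm [-13.39   0.33  12.02] yaw 75.15 need roll 0.02 toolz [-0.002 -0.001 -1.   ] Ffix [-5.1 -0.6 -4.6] open 0.0003
```

It works: only 5 N, and the handle is turning. Continuing.

Request:
{"method": "carry_out", "body": {
  "commands": [
    [[0.3,0,-0.4,0],[0.3,0,-0.4,0],[0.3,0,-0.35,0],[0.3,0,-0.35,0],[0.3,0,-0.3,0],[0.3,0,-0.3,0],[0.3,0,-0.3,0],[0.3,0,-0.3,0]]
  ]
}}

```text
t: 13.53
tool_pos: [0.5157, -0.0585, 0.1474]
orientation: [-2.49, -1.916, 0.003]
force: [-0.5, -4.7, -3.1]
opening: 0.0001
```

```bash
python3 -c "
from h import *
rep()"
```

```text
t 13.53 fix cm [-10.97   0.33  14.74] yaw 75.15 need roll 0.02 toolz [-0.001 -0.001 -1.   ] Ffix [-4.7 -0.7 -3.1] open 0.0001
```

Request:
{"method": "carry_out", "body": {
  "commands": [
    [[0.3,0,-0.25,0],[0.3,0,-0.25,0],[0.3,0,-0.2,0],[0.3,0,-0.2,0],[0.3,0,-0.2,0],[0.3,0,-0.2,0],[0.3,0,-0.15,0],[0.3,0,-0.1,0],[0.3,0,-0.1,0]]
  ]
}}

```text
t: 14.28
tool_pos: [0.5233, -0.0324, 0.1647]
orientation: [2.489, 1.915, 0.0]
force: [-3.4, -4.2, 3.1]
opening: 0.0001
```

```bash
python3 -c "
from h import *
rep()"
```

```text
t 14.28 fix cm [-8.25  0.25 16.47] yaw 75.15 need roll 0.02 toolz [ 0.    -0.001 -1.   ] Ffix [-4.9  2.2  3.1] open 0.0001
```

Request:
{"method": "carry_out", "body": {
  "commands": [
    [[0.3,0,-0.1,0],[0.3,0,-0.1,0],[0.3,0,0,0],[0.3,0,0,0],[0.3,0,0,0],[0.3,0,0,0],[0.3,0,0,0],[0.3,0,0,0]]
  ]
}}

```text
t: 14.95
tool_pos: [0.5292, -0.0086, 0.1659]
orientation: [-2.489, -1.916, 0.0]
force: [-0.6, 0.6, -0.2]
opening: 0.0006
```

Run:
```python
from h import *
rep()
a=robot.read_camera("scene")[:,:,::-1]
cv2.imwrite("pics/s8.png",cv2.resize(a[110:370,250:430],None,fx=2.3,fy=2.3,interpolation=2))
```

```text
t 14.95 fix cm [-5.8   0.29 16.59] yaw 75.16 need roll 0.03 toolz [-0.  0. -1.] Ffix [ 0.4  0.7 -0.2] open 0.0006
```

View pics/s8.png

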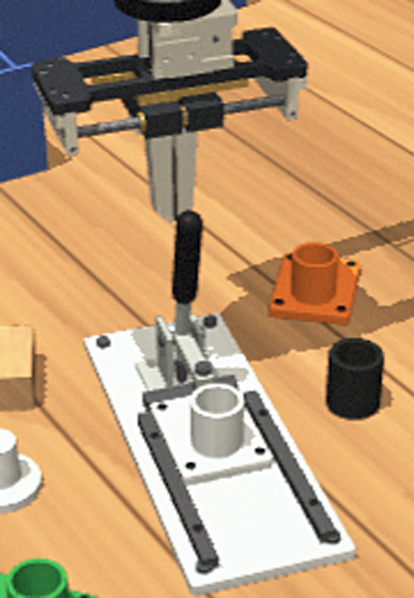

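The clamp snapped: the handle leans towards the casting, the foot is on the flange at crop (203,367), and the finger is free at 0 N. I'll retreat and check.

Request:
{"method": "carry_out", "body": {
  "commands": [
    [[-2,0,0,0],[-3,0,0,0],[-4,0,0,0],[-4,0,0,0],[0,0,-4,0],[-4,0,-3,0],[-4,0,0,0],[-4,0,0,0],[0,0,0,0],[0,0,0,0]]
  ]
}}

```text
t: 15.83
tool_pos: [0.4662, -0.2461, 0.2311]
orientation: [-2.494, -1.911, -0.0]
force: [-0.2, 0.5, -0.3]
opening: 0.0003
```

Run:
```python
from h import *
rep()
a=robot.read_camera("scene")[:,:,::-1]; b=robot.read_camera("top")[:,:,::-1]
cv2.imwrite("pics/s9f.png",a);cv2.imwrite("pics/t9f.png",b)
cv2.imwrite("pics/s9.png",cv2.resize(a[190:370,270:420],None,fx=3.3,fy=3.3,interpolation=2))
cv2.imwrite("pics/t9.png",cv2.resize(b[110:310,180:400],None,fx=3,fy=3,interpolation=2))
for ang in(0.05,.1,.2,.3): print(ang,[proj(n,F(-.03+.12*np.sin(ang),.003,.058+.12*np.cos(ang)))[0].round(1) for n in("scene","top")])
```

```text
t 15.83 fix cm [-30.37   0.29  23.11] yaw 74.92 need roll -0.21 toolz [-0.  0. -1.] Ffix [ 0.4  0.3 -0.3] open 0.0003
0.05 [array([329.7, 199.5]), array([317.4, 230.4])]
0.1 [array([330.8, 201.4]), array([314.1, 229.5])]
0.2 [array([333. , 205.8]), array([307.4, 227.7])]
0.3 [array([335.2, 210.8]), array([300.9, 226. ])]
```

View pics/s9.png

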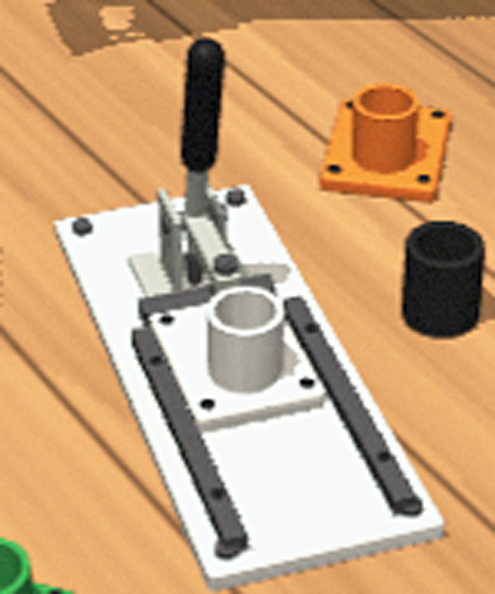

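View pics/t9.png

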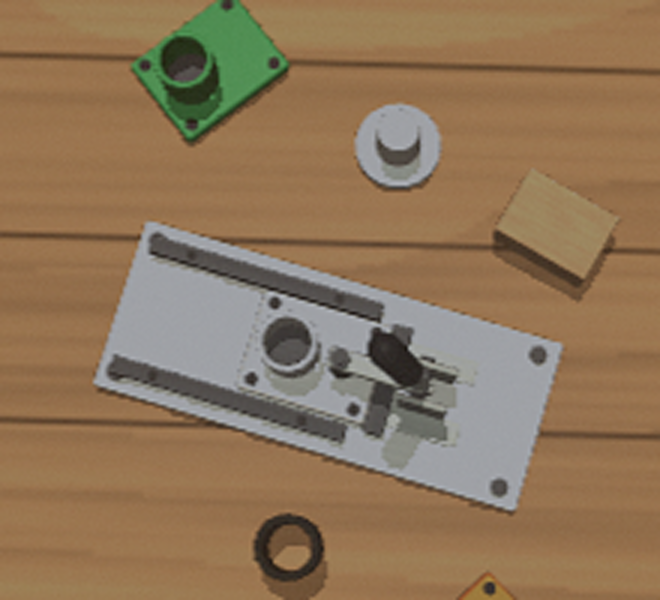

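The dome is at about (332,205) in scene and (308,225) in top. Both match the prediction for a 0.20 rad locked lean. One last numeric check of the casting's seat and the bystanders.

Run:
```python
from h import *
g=lambda f:cv2.cvtColor(cv2.imread(f"pics/{f}.png"),cv2.COLOR_BGR2GRAY)
a,b,c=g("top0"),g("t3f"),g("t9f")
def shift(p,q,x0,y0,x1,y1):
    s,r=cv2.phaseCorrelate(np.float32(p[y0:y1,x0:x1]),np.float32(q[y0:y1,x0:x1]),cv2.createHanningWindow((x1-x0,y1-y0),cv2.CV_32F)); return np.round(s,2),round(r,2)
for n,box in(("spare",(292,140,334,178)),("carton",(340,160,392,212)),("coupling",(258,276,296,312))): print(n,shift(a,c,*box))
print("casting since seat",shift(b,c,255,205,292,245))
for px in((252+0,342),):
    p=np.array(px)/3+[180,110]-.33; print("open edge",toF(onz("top",p,.024))*1e3)
print("neck top",toF(onz("top",np.array([290,346])/3+[180,110]-.33,.064))*1e3)
```

```text
spare (array([0.51, 0.04]), 1.0)
carton (array([ 0.  , -0.14]), 0.95)
coupling (array([ 0.08, -0.01]), 0.96)
casting since seat (array([ 0.03, -0.02]), 1.01)
open edge [87.59735195  1.46785979 24.        ]
neck top [57.96344198  1.24777106 64.        ]
```

Run:
```python
from h import *
a,c=cv2.imread("pics/top0.png"),cv2.imread("pics/t9f.png")
d=cv2.absdiff(a,c).max(2)
for n,(x0,y0,x1,y1) in(("spare",(292,140,334,178)),("carton",(340,160,392,212)),("coupling",(258,276,296,312))): print(n,d[y0:y1,x0:x1].max(),d[y0:y1,x0:x1].mean())
robot.close_job(); print(robot.read_state()["t"])
```

```text
spare 10 5.580827067669173
carton 11 5.491124260355029
coupling 12 5.190058479532164
the job is handed in; nothing more can be done
the job is handed in; nothing more can be done
```

The casting is home against the end stop and the clamp is snapped shut with its foot on the flange. I handed the job in at about 16 s with the arm well clear and nothing gripped.

- **Casting:** I pushed it about 23 mm with the closed fingertips on the flange edge, until the force levelled at about 14 N. By the pictures it did not move again when the clamp closed.
- **Clamp:** My first pushes on the handle jammed, because the fingertip was too high on the domed end and friction held it. The wrist force reached about 55 N, under the 120 N limit and on the fingers only. Starting lower and rising while pushing took only about 5 N, and the lever snapped over.
- **Last checks:** The handle matches the 0.20 rad locked lean in both views.
- **Bystanders:** The spare flange, hose coupling and carton show no change between the first and last top pictures beyond a small, even brightness difference.
- **What disagreed:**
  - Two hand-read points put the casting's edge at 87.6 mm (90 expected) and its neck at 58 mm (61 expected), so 2 to 3 mm past the stop. The contact force and pictures say it is simply seated, so I take this as calibration and pixel error.
  - The shift check gave 0.5 px for the spare flange, but the direct picture comparison showed it unmoved.

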